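Put the needle case away in the sliding-hatch sewing box

TASK

Put the wooden needle case away in the sewing box. The box's flush wooden hatch has no handle: press down on it with the fingertips and slide it all the way open under the fixed deck, lay the needle case flat in the compartment, then press on the hatch again and slide it fully shut over the case. Leave the tin, the thread spool and the round bead boxes where they are.

Things in the scene. Friction and masses are not known exactly. Their poses are not given: they have to be found in the camera images.
- sewing_box: Pale wooden box, fixed. Origin: at table height under the compartment's centre; x = the way the hatch slides open, z up. Compartment x -73..73, y -50..50 mm, felt floor 6 mm above the table. Walls 8 mm thick, top at 40 mm; outer faces x -81, 198, y +-58 mm. The hatch slides under a fixed deck, top at 45.5 mm, over x 73..198 mm, closed off from the compartment by a divider.
- hatch (a joint): How far the hatch is open, m: 0 = shut against the end wall, 0.105 = fully open, stopped. Starts 0 to 0.010 open. It stays where it is left; sliding takes about 2 N. Fully open, the compartment is free from x = -73 to +33 mm (box frame) and 40 mm of hatch still shows beside the deck.
- hatch_press (a point): Where to press: on the hatch's top face, 40 mm up, 20 mm from its leading (-x) edge, mid-width; moves with it, has the box's axes. The hatch is a smooth panel, 99 mm wide, 6 mm thick, browner than the box, flush with its walls. It sinks on springs, up to 3 mm at 10 N, then is firm; 8 to 15 N lets the fingers drag it. Fully open, the point is 20 mm from the deck's edge, 5.5 mm higher.
- case_center (a point): Centre of the needle case, half-way up: a round turned-wood case 78 mm long and 18 mm in diameter, lying on the table to the left of the box (centre 9 mm above the table), 25 g; it does not roll. Its long axis is its y axis. Grasp it across its 18 mm from above.
- pin_tin_mid (a point): Bystander: flat round tin, 70 mm across and 23 mm high, its centre.
- spool_mid (a point): Bystander: white thread spool standing upright, 35 mm across and 58 mm high, its centre.
- bead_box_mid (a point): Bystander: flat round bead box near the notepad (a second one, nearer the robot, is fixed), 39 mm across and 14 mm high, its centre.
Things that resemble listed ones, but are neither listed nor needed, are in the scene too. What is shaped like the part that bears case_center but blue or red is not meant.

How it is judged:
By the outcome, as a careful person would: the job done as asked, in the order asked, and still so for the second after the job is handed in, with the robot touching nothing.
It also fails if it takes over 61 s, if anything falls off the work surface, if the arm or the gripper's body presses on something with over 40 N, if the wrist force passes 120 N, or if a joint passes its speed limit or range.

ROBOT

A 6-joint arm with a two-finger parallel gripper is mounted at the origin on the work surface; the furniture and walls round the work are solid. World frame = base frame: x ahead of the robot, y to its left, z up, the work surface at z = 0. Lengths are in m, angles in rad, forces in N, time in s.
With the tool pointing down it reaches from about 0.3 to 0.875 m from the base axis. Payload 6.4 kg.
Tool frame: the origin (TCP) lies between the finger pads; the fingertips stand 8 mm ahead of it and the grasp point (between the pads) lies 11 mm behind it (ctrl.finger_overhang is the distance from the TCP to the fingertips, in m); z points along the fingers, y is the line along which they close (so a half turn about z gives the same grasp; the last joint's range is limited). The gripper opens to 85 mm and grips with 20 to 120 N. Pads are 22 mm wide; open, the fingers measure 114 mm over their backs; the gripper's body (76 mm by 85 mm) begins 54 mm behind the grasp point. The pads swing forward as they close: fully open they stand 13 mm farther back than shut.
Start: joints at [1.021, 0.181, 1.607, -0, 1.354, -0.206], TCP at [0.194, 0.541, 0.239] pointing down, gripper open.
Joint ranges: [-2.99, 2.99], [-0.89, 2.07], [0.3, 2.58], [-1.14, 4.28], [0, 2.63], [-3.12, 3.12]. Speed limits (rad/s): [2.57, 2.57, 3.01, 3.14, 3.14, 3.14].

INTERFACE

Orientations are given as a unit quaternion [w, x, y, z].
In Python, from bench import ctrl, camera gives the robot as it stands.
- The arm moves only by the shell command python3 -m pendant 'ROWS' [OPENING]. ROWS is JSON, a list of rows, each a list of 6 numbers: the shift along the world's x, y, z normalised to -1 to 1, where 1 is 200 mm, then the turn, a rotation vector about the world's x, y, z normalised to -1 to 1, where 1 is pi/2 rad. In form: [[dx, dy, dz, rx, ry, rz], ...]. A call has exactly 10 rows; each row shifts and turns the commanded pose from where the row before left it; what a row does not reach is not made up. A row lasts 1/8 s, in which the tool goes at most 62.5 mm and 10.7 degrees, less where a joint would pass 70% of its speed; a pose out of reach is approached as far as the arm can. A call with a number of a shift or a turn outside -1 to 1 is refused whole. A call with a gripper value outside its range is refused whole. OPENING is the opening, from -1 (shut) to 1 (fully open), set as the call begins (- or left out, the last holds). The fingers move at their own pace and stop on an object; the grip force is fixed at half the most. Time passes only in rows, so rows that do not move let the fingers close, or fill a call up. It gives the time, the measured TCP pose, the force, the opening and the grip force at its end, in the units of the state.
- ctrl.get_obs(): the state, without advancing time (a new reading comes with each control period).
- camera(name): name is "side" or "top"; returns a dict with "color" (420x560x3 uint8, blue, green, red), "fx", "fy", "cx", "cy" (pixels), "xyz" and "rotation" of the camera in the world. Camera axes: x right, y down, z forward; pixel columns grow to the right and rows downward; lengths in m; the calibration is good to about 2 mm. A picture is of the moment at which its call begins. There is no depth.
- ctrl.hand_in(): hands the job in; it is judged then, once.
The state is a dict: "time_s": time; "q": joint angles; "dq": joint speeds; "joint_efforts": joint torques, N m; "eef_pos": TCP position; "eef_rot": TCP orientation; "wrist_force": force on the tool from outside, world axes, zero at the start; "torque": the same for the moment, N m; "opening": opening from 0.0 (shut) to 1.0 (fully open); "grasp_force": force on a finger pad.
Only numpy, scipy, OpenCV 4.12 (cv2) and the standard library are available. Lean on these libraries where they do the work, as an engineer would, in place of code of your own. Each camera call takes 0.05 s, during which the arm holds its last target. There are 200 camera calls.

## Working session

There is one attempt and no reset: what is moved stays moved. The work goes in short steps, Python scripts to look and compute and a shell command to move; the robot and the scene stay as the last step left them, time stands still between calls to the robot, and variables do not carry over. Pictures are saved under pics/ and viewed, at most 10 in all, crops included, and the job is handed in when it is done.

```bash
mkdir -p pics; cat > h.py <<'E'
import numpy as np, cv2
from bench import ctrl, camera
def cast(c,u,v,z):
    d=np.array(c["rotation"])@np.array([(u-c["cx"])/c["fx"],(v-c["cy"])/c["fy"],1.0])
    p=np.array(c["xyz"]);return p+d*(z-p[2])/d[2]
def proj(c,P):
    q=np.array(c["rotation"]).T@(np.array(P)-np.array(c["xyz"]))
    return np.array([c["fx"]*q[0]/q[2]+c["cx"],c["fy"]*q[1]/q[2]+c["cy"]])
E
python3 - <<'E'
from h import *
import pickle
C={n:camera(n) for n in("top","side")}
pickle.dump(C,open("c0.pkl","wb"))
for n in C:
    cv2.imwrite(f"pics/{n}0.png",cv2.resize(C[n]["color"],(784,588),interpolation=cv2.INTER_CUBIC))
    print(n,C[n]["xyz"],np.round(C[n]["rotation"],3).tolist(),C[n]["fx"],C[n]["cx"],C[n]["cy"])
print(ctrl.get_obs())
E
```

```text
top [0.37783995 0.15899596 0.94838027] [0.062, -0.702, 0.707, -0.055] 465.1520977819067 278.40666337762724 213.68365017147212
side [ 0.59060247 -0.6249154   0.41835257] [-0.546, 0.837, 0.032, -0.011] 456.91755126750996 284.30977033516797 209.1828175263719
{'time_s': 0.1, 'q': array([ 1.02066389e+00,  1.81471234e-01,  1.60793130e+00,  2.24862599e-05,
        1.35382907e+00, -2.06305216e-01]), 'dq': array([-0.00085845, -0.00089985, -0.00401783, -0.00067913, -0.00081129,
        0.00163209]), 'joint_efforts': array([ 7.19972140e-04, -4.45879233e+01, -3.52238882e+01, -2.88628653e-04,
        4.13820890e-03, -1.08670730e-05]), 'eef_pos': array([0.19353936, 0.54091509, 0.23846047]), 'eef_rot': array([-3.12804255e-04,  1.71070399e-01,  9.85258467e-01, -7.57500229e-04]), 'wrist_force': array([-0.03535409, -1.03201437,  0.1278432 ]), 'torque': array([ 0.01792426,  0.00876972, -0.01041526]), 'grasp_force': 0.0, 'opening': 1.0024165918051493}
```

View pics/top0.png

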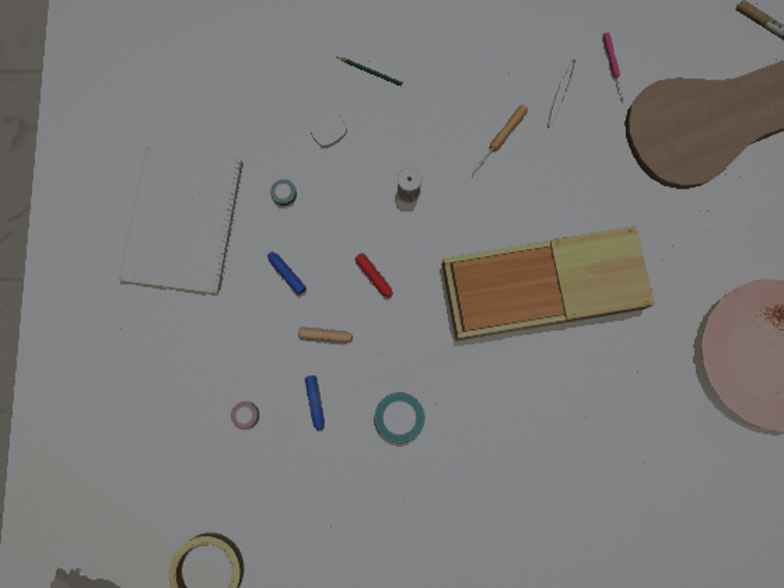

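View pics/side0.png

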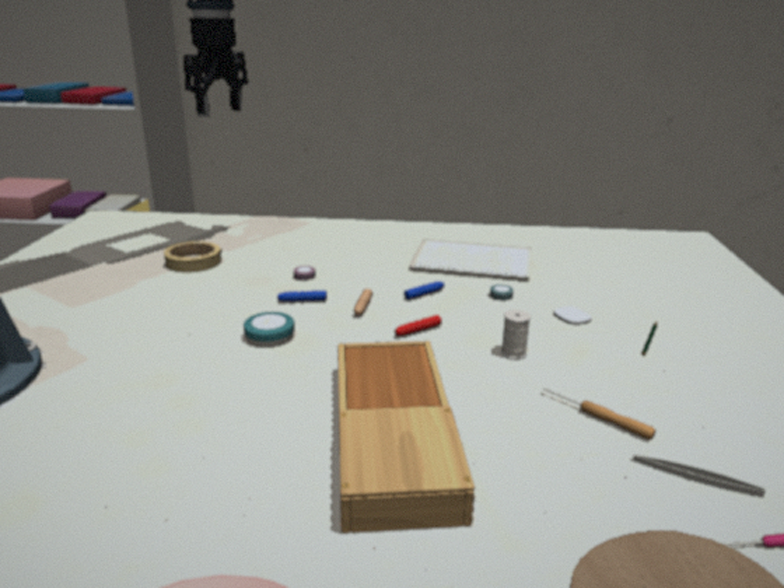

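The top view shows the box at about (548,283), with its hatch at the left end and the deck at the right. Candidates for the case (enlarged top-view pixels): tan (325,335), blue (286,272) and (314,402), red (374,275), and an awl handle at (508,128). I choose the tan one and check it, with the box, in a crop.

```bash
python3 - <<'E'
from h import *
import pickle
c=pickle.load(open("c0.pkl","rb"))["top"]["color"]
# orig x 205..480, y 155..255 -> two strips
a=cv2.resize(c[155:250,305:475],None,fx=4.5,fy=4.5,interpolation=cv2.INTER_CUBIC)
b=cv2.resize(c[222:254,200:320],None,fx=5,fy=5,interpolation=cv2.INTER_CUBIC)
o=np.zeros((600,765,3),np.uint8);o[:a.shape[0],:]=a[:, :765];o[430:430+b.shape[0],:600]=b
cv2.imwrite("pics/crop1.png",o)
E
```

```text
(no output)
```

View pics/crop1.png

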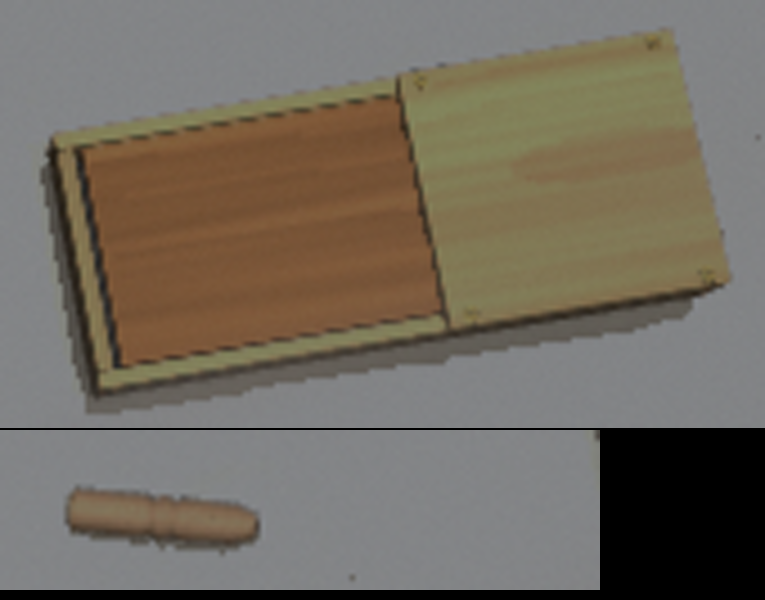

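```bash
python3 - <<'E'
from h import *
import pickle
c=pickle.load(open("c0.pkl","rb"))["top"]
B=lambda x,y,z:cast(c,305+(x+.5)/4.5-.5,155+(y+.5)/4.5-.5,z)
K=lambda x,y,z:cast(c,200+(x+.5)/5-.5,222+(y+.5-430)/5-.5,z)
P=np.array([B(52,135,.04),B(97,388,.04),B(399,74,.0455),B(448,328,.0455),B(672,30,.0455),B(732,282,.0455)])
L=np.array([[-81,58],[-81,-58],[73,58],[73,-58],[198,58],[198,-58]])/1e3
# which side is +y: x axis open dir; z up -> y = z x x
x=P[4]-P[2];y=np.cross([0,0,1],x);s=np.sign(y@(P[0]-P[1]));L[:,1]*=s
A=L-L.mean(0);Q=P[:,:2]-P[:,:2].mean(0)
th=np.arctan2((A[:,0]*Q[:,1]-A[:,1]*Q[:,0]).sum(),(A*Q).sum())
R=np.array([[np.cos(th),-np.sin(th)],[np.sin(th),np.cos(th)]])
t=P[:,:2].mean(0)-R@L.mean(0)
print("th",th,"t",t,"res mm",np.round(1e3*(P[:,:2]-(L@R.T+t)),1).tolist())
for q in[(82,148),(120,367)]:print("hatch edge box frame",(R.T@(B(*q,.04)[:2]-t))*1e3)
e=[K(67,510,.009),K(260,525,.009)];d=e[1]-e[0]
print("case",e,np.linalg.norm(d),np.arctan2(d[1],d[0]),(e[0]+e[1])/2)
S=pickle.load(open("c0.pkl","rb"))["side"]
print("case in side x1.4",[(proj(S,p)+.5)*1.4 for p in e])
for l in L[[0,1,4,5]]:
  w=R@l+t;print((proj(S,[*w,.04 if l[0]<0 else .0455])+.5)*1.4)
from scipy.spatial.transform import Rotation as Ro
o=ctrl.get_obs()["eef_rot"];print(Ro.from_quat(np.roll(o,-1)).as_matrix().round(3))
E
```

```text
Traceback (most recent call last):
  File "h.py", line 4, in cast
    d=np.array(c["rotation"])@np.array([(u-c["cx"])/c["fx"],(v-c["cy"])/c["fy"],1.0])
      ~~~~~~~~~~~~~~~~~~~~~~~^~~~~~~~~~~~~~~~~~~~~~~~~~~~~~~~~~~~~~~~~~~~~~~~~~~~~~~~
ValueError: matmul: Input operand 1 has a mismatch in its core dimension 0, with gufunc signature (n?,k),(k,m?)->(n?,m?) (size 3 is different from 4)
```

```bash
cat > h.py <<'E'
import numpy as np, cv2
from scipy.spatial.transform import Rotation as Ro
from bench import ctrl, camera
M=lambda q:Ro.from_quat(np.roll(q,-1)).as_matrix()
def cast(c,u,v,z):
    d=M(c["rotation"])@np.array([(u-c["cx"])/c["fx"],(v-c["cy"])/c["fy"],1.0])
    p=np.array(c["xyz"]);return p+d*(z-p[2])/d[2]
def proj(c,P):
    q=M(c["rotation"]).T@(np.array(P)-np.array(c["xyz"]))
    return np.array([c["fx"]*q[0]/q[2]+c["cx"],c["fy"]*q[1]/q[2]+c["cy"]])
E
python3 - <<'E'
from h import *
import pickle
c=pickle.load(open("c0.pkl","rb"))["top"]
B=lambda x,y,z:cast(c,305+(x+.5)/4.5-.5,155+(y+.5)/4.5-.5,z)
K=lambda x,y,z:cast(c,200+(x+.5)/5-.5,222+(y+.5-430)/5-.5,z)
P=np.array([B(52,135,.04),B(97,388,.04),B(399,74,.0455),B(448,328,.0455),B(672,30,.0455),B(732,282,.0455)])
L=np.array([[-81,58],[-81,-58],[73,58],[73,-58],[198,58],[198,-58]])/1e3
x=P[4]-P[2];y=np.cross([0,0,1],x);s=np.sign(y@(P[0]-P[1]));L[:,1]*=s
A=L-L.mean(0);Q=P[:,:2]-P[:,:2].mean(0)
th=np.arctan2((A[:,0]*Q[:,1]-A[:,1]*Q[:,0]).sum(),(A*Q).sum())
R=np.array([[np.cos(th),-np.sin(th)],[np.sin(th),np.cos(th)]])
t=P[:,:2].mean(0)-R@L.mean(0)
print("th",th,"t",t,"res mm",np.round(1e3*(P[:,:2]-(L@R.T+t)),1).tolist())
for q in[(82,148),(120,367)]:print("hatch edge box frame",(R.T@(B(*q,.04)[:2]-t))*1e3)
e=[K(67,510,.009),K(260,525,.009)];d=e[1]-e[0]
print("case",e,np.linalg.norm(d),np.arctan2(d[1],d[0]),(e[0]+e[1])/2)
S=pickle.load(open("c0.pkl","rb"))["side"]
print("case in side x1.4",[(proj(S,p)+.5)*1.4 for p in e])
for l in L[[0,1,4,5]]:
  w=R@l+t;print((proj(S,[*w,.04 if l[0]<0 else .0455])+.5)*1.4)
print(M(ctrl.get_obs()["eef_rot"]).round(3).tolist())
E
```

```text
th -1.4143195725299589 t [0.54445251 0.0032094 ] res mm [[-1.2, 0.0], [0.4, 0.7], [-0.1, -1.5], [0.9, 0.6], [-0.6, 0.2], [0.6, -0.0]]
hatch edge box frame [-69.13398502  48.80736848]
hatch edge box frame [-70.12628884 -50.08038672]
case [array([0.48649354, 0.30173208, 0.009     ]), array([0.47980609, 0.22317038, 0.009     ])] 0.07884581520196753 -1.655715088466646 [0.48314981 0.26245123 0.009     ]
case in side x1.4 [array([367.99047965, 291.72690844]), array([357.61893478, 312.77997446])]
[430.45185272 338.96501857]
[338.20921309 341.52552205]
[474.29940648 484.94296655]
[339.23302312 491.48886329]
[[-0.941, 0.337, -0.001], [0.337, 0.941, -0.001], [0.0, -0.002, -1.0]]
```

The tan case matches the description: 79 mm long, at (0.483, 0.262), and it also fits the side view. The box fits within 1.5 mm, with the hatch about 3.5 mm open, so the press point is at (0.537, 0.053, 0.040). Next I move above the hatch, closing the gripper and turning to align with the box.

```bash
python3 -m pendant '[[0.114,-0.163,-0.05,0,0,-0.0454],[0.114,-0.163,-0.05,0,0,-0.0454],[0.114,-0.163,-0.05,0,0,-0.0454],[0.114,-0.163,-0.05,0,0,-0.0454],[0.114,-0.163,-0.05,0,0,-0.0454],[0.114,-0.163,-0.05,0,0,-0.0454],[0.114,-0.163,-0.05,0,0,-0.0454],[0.114,-0.163,-0.05,0,0,-0.0454],[0.114,-0.163,-0.05,0,0,-0.0454],[0.114,-0.163,-0.05,0,0,-0.0454]]' -1
python3 -m pendant '[[0.114,-0.163,-0.05,0,0,-0.0454],[0.114,-0.163,-0.05,0,0,-0.0454],[0.114,-0.163,-0.05,0,0,-0.0454],[0.114,-0.163,-0.05,0,0,-0.0454],[0.114,-0.163,-0.05,0,0,-0.0454],[0,0,-0.025,0,0,0],[0,0,-0.025,0,0,0],[0,0,-0.025,0,0,0],[0,0,0,0,0,0],[0,0,0,0,0,0]]'
python3 - <<'E'
from h import *
o=ctrl.get_obs();m=M(o["eef_rot"]);print(ctrl.finger_overhang,o["eef_pos"],np.arctan2(m[1,1],m[0,1]),m[:,2],o["wrist_force"],o["opening"])
w=np.array([.5366,.0526]);print("todo",(w-o["eef_pos"][:2])/.2)
E
```

```text
time_s: 1.35
eef_pos: [0.4222, 0.2142, 0.1388]
eef_rot: [-0.0, 0.505, 0.863, -0.0]
wrist_force: [-0.6, 0.3, 0.8]
opening: -0.001
grasp_force: 0.0
time_s: 2.6
eef_pos: [0.5358, 0.0529, 0.0745]
eef_rot: [0.0, 0.649, 0.761, 0.0]
wrist_force: [0.7, -0.0, 1.0]
opening: -0.002
grasp_force: 0.0
0.008 [0.53575335 0.05292216 0.07453777] 0.15828799482911254 [ 3.44796250e-04 -2.80741106e-05 -9.99999940e-01] [ 0.68457299 -0.0450541   0.9683203 ] -0.0016249932363882119
todo [ 0.00423323 -0.0016108 ]
```

```bash
python3 -m pendant '[[0,0,-0.045,0,0,0],[0,0,-0.045,0,0,0],[0,0,-0.03,0,0,0],[0,0,-0.005,0,0,0],[0,0,-0.005,0,0,0],[0,0,-0.005,0,0,0],[0,0,-0.005,0,0,0],[0,0,0,0,0,0],[0,0,0,0,0,0],[0,0,0,0,0,0]]'
```

```text
time_s: 3.85
eef_pos: [0.5361, 0.0523, 0.0466]
eef_rot: [0.0, 0.649, 0.76, 0.0]
wrist_force: [-0.2, -0.5, 3.9]
opening: -0.001
grasp_force: 2.1
```

```bash
python3 -m pendant '[[0,0,-0.005,0,0,0],[0,0,-0.004,0,0,0],[0,0,-0.002,0,0,0],[0,0,0,0,0,0],[0.003,-0.0198,0,0,0,0],[0.003,-0.0198,0,0,0,0],[0.003,-0.0198,0,0,0,0],[0,0,0,0,0,0],[0,0,0,0,0,0],[0,0,0,0,0,0]]'
```

```text
time_s: 5.1
eef_pos: [0.5381, 0.0401, 0.0449]
eef_rot: [0.001, 0.649, 0.761, 0.0]
wrist_force: [-3.2, -0.8, 9.0]
opening: 0.002
grasp_force: 4.7
```

```bash
python3 -m pendant '[[0,0,-0.003,0,0,0],[0.004,-0.0247,0,0,0,0],[0.004,-0.0247,0,0,0,0],[0.004,-0.0247,0,0,0,0],[0.004,-0.0247,0,0,0,0],[0.004,-0.0247,0,0,0,0],[0.004,-0.0247,0,0,0,0],[0.004,-0.0247,0,0,0,0],[0.004,-0.0247,0,0,0,0],[0,0,0,0,0,0]]'
python3 - <<'E'
from h import *
a=camera("side")["color"][220:370,220:350];b=camera("top")["color"][145:255,295:475]
o=np.zeros((600,800,3),np.uint8)
a=cv2.resize(a,None,fx=2.5,fy=2.5,interpolation=2);b=cv2.resize(b,None,fx=2.6,fy=2.6,interpolation=2)
o[:a.shape[0],:a.shape[1]]=a;o[:b.shape[0],330:330+b.shape[1]]=b
cv2.imwrite("pics/c2.png",o[:380])
E
```

```text
time_s: 6.35
eef_pos: [0.5446, 0.0002, 0.0448]
eef_rot: [0.001, 0.649, 0.76, -0.0]
wrist_force: [-3.7, -1.8, 13.0]
opening: -0.003
grasp_force: 6.5
```

View pics/c2.png

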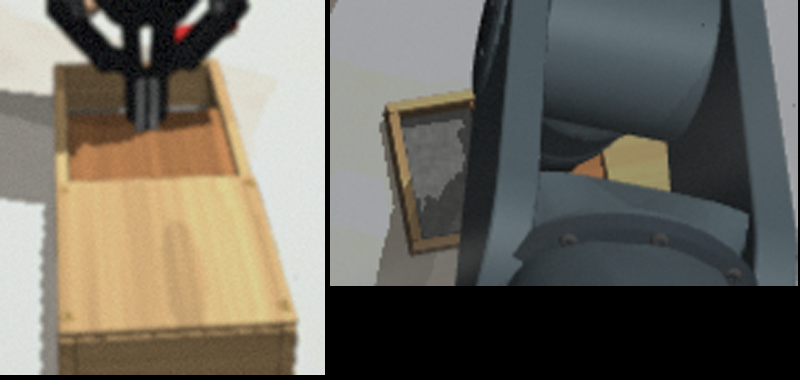

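The hatch follows the fingers; the compartment shows open behind them (side crop, ~(145,110)). Next is the remaining ~51 mm to the stop.

```bash
python3 -m pendant '[[0.0043,-0.0277,0,0,0,0],[0.0043,-0.0277,0,0,0,0],[0.0043,-0.0277,0,0,0,0],[0.0043,-0.0277,0,0,0,0],[0.0043,-0.0277,0,0,0,0],[0.0043,-0.0277,0,0,0,0],[0.0043,-0.0277,0,0,0,0],[0.0043,-0.0277,0,0,0,0],[0.0043,-0.0277,0,0,0,0],[0,0,0,0,0,0]]'
```

```text
time_s: 7.7
eef_pos: [0.5526, -0.0493, 0.0448]
eef_rot: [0.001, 0.649, 0.76, 0.0]
wrist_force: [-2.2, 0.2, 12.2]
opening: 0.001
grasp_force: 6.2
```

```bash
python3 -m pendant '[[0.001,-0.006,0,0,0,0],[0.001,-0.006,0,0,0,0],[0.001,-0.006,0,0,0,0],[0,0,0,0,0,0],[0,0,0,0,0,0],[0,0,0,0,0,0],[0,0,0,0,0,0],[0,0,0,0,0,0],[0,0,0,0,0,0],[0,0,0,0,0,0]]'
```

```text
time_s: 8.95
eef_pos: [0.5527, -0.0502, 0.0448]
eef_rot: [-0.001, 0.649, 0.76, 0.001]
wrist_force: [-4.0, 10.8, 16.5]
opening: -0.001
grasp_force: 8.1
```

```bash
python3 -m pendant '[[0,0,0.2,0,0,0],[0,0,0.3,0,0,0],[-0.0435,0.1953,0,0,0,-0.0194],[-0.0435,0.1953,0,0,0,-0.0194],[-0.0435,0.1953,0,0,0,-0.0194],[-0.0435,0.1953,0,0,0,-0.0194],[-0.0435,0.1953,0,0,0,-0.0194],[-0.0435,0.1953,0,0,0,-0.0194],[-0.0435,0.1953,0,0,0,-0.0194],[-0.0435,0.1953,0,0,0,-0.0194]]'
python3 -m pendant '[[0,0,-0.05,0,0,0],[0,0,-0.05,0,0,0],[0,0,-0.05,0,0,0],[0,0,-0.05,0,0,0],[0,0,-0.05,0,0,0],[0,0,-0.05,0,0,0],[0,0,-0.05,0,0,0],[0,0,0,0,0,0],[0,0,0,0,0,0],[0,0,0,0,0,0]]' 0.2
python3 - <<'E'
from h import *
o=ctrl.get_obs();m=M(o["eef_rot"]);print(o["eef_pos"],np.arctan2(m[1,1],m[0,1]))
a=camera("side")["color"][150:260,200:340];b=camera("top")["color"][145:255,195:400]
o=np.zeros((600,800,3),np.uint8)
a=cv2.resize(a,None,fx=3,fy=3,interpolation=2);b=cv2.resize(b,None,fx=1.8,fy=1.8,interpolation=2)
o[:a.shape[0],:a.shape[1]]=a;o[:b.shape[0],430:430+b.shape[1]]=b
cv2.imwrite("pics/c3.png",o[:340])
E
```

```text
time_s: 10.2
eef_pos: [0.4821, 0.2612, 0.1429]
eef_rot: [-0.0, 0.737, 0.675, -0.0]
wrist_force: [-0.3, 0.4, 0.5]
opening: 0.001
grasp_force: 0.0
time_s: 11.45
eef_pos: [0.4831, 0.2602, 0.074]
eef_rot: [0.0, 0.737, 0.676, 0.0]
wrist_force: [-0.5, -0.7, 0.0]
opening: 0.601
grasp_force: 0.0
[0.48312251 0.26016091 0.07398729] -0.08638191633914497
```

View pics/c3.png

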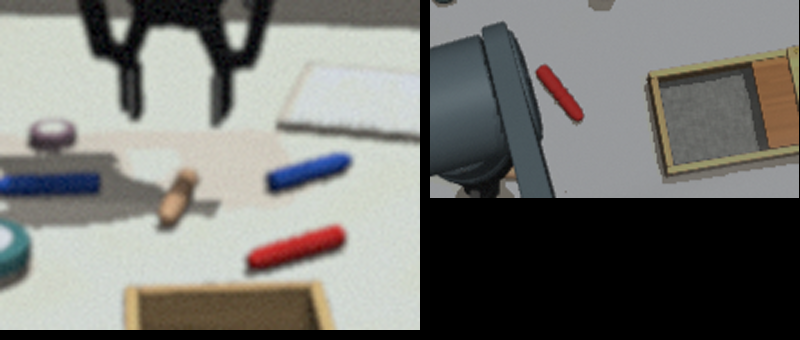

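The side crop shows the open fingers at (132,110) and (220,120), with the tan case between and below them at (178,200). The top crop shows the hatch open. Descend and grip.

```bash
python3 -m pendant '[[0,0.01,-0.05,0,0,0],[0,0,-0.05,0,0,0],[0,0,-0.05,0,0,0],[0,0,-0.05,0,0,0],[0,0,-0.05,0,0,0],[0,0,-0.04,0,0,0],[0,0,-0.0225,0,0,0],[0,0,0,0,0,0],[0,0,0,0,0,0],[0,0,0,0,0,0]]'
python3 -m pendant '[[0,0,0,0,0,0],[0,0,0,0,0,0],[0,0,0,0,0,0],[0,0,0,0,0,0],[0,0,0,0,0,0],[0,0,0,0,0,0],[0,0,0.025,0,0,0],[0,0,0.05,0,0,0],[0,0,0.05,0,0,0],[0,0,0,0,0,0]]' -1
```

```text
time_s: 12.8
eef_pos: [0.4831, 0.2621, 0.0114]
eef_rot: [0.0, 0.737, 0.676, 0.0]
wrist_force: [0.4, 1.6, 0.3]
opening: 0.602
grasp_force: 0.0
time_s: 14.05
eef_pos: [0.4837, 0.2623, 0.0373]
eef_rot: [0.001, 0.737, 0.676, 0.001]
wrist_force: [0.3, -0.0, -0.8]
opening: 0.19
grasp_force: 59.6
```

```bash
python3 -m pendant '[[0,0,0.2,0,0,0],[0,0,0.2,0,0,0],[0.0412,-0.171,0,0,0,0.0221],[0.0412,-0.171,0,0,0,0.0221],[0.0412,-0.171,0,0,0,0.0221],[0.0412,-0.171,0,0,0,0.0221],[0.0412,-0.171,0,0,0,0.0221],[0.0412,-0.171,0,0,0,0.0221],[0.0412,-0.171,0,0,0,0.0221],[0,0,0,0,0,0]]'
python3 -m pendant '[[0,0,-0.05,0,0,0],[0,0,-0.05,0,0,0],[0,0,-0.05,0,0,0],[0,0,-0.05,0,0,0],[0,0,-0.05,0,0,0],[0,0,0,0,0,0],[0,0,0,0,0,0],[0,0,0,0,0,0],[0,0,0,0,0,0],[0,0,0,0,0,0]]'
python3 - <<'E'
from h import *
o=ctrl.get_obs();m=M(o["eef_rot"]);print(o["eef_pos"],np.arctan2(m[1,1],m[0,1]),(np.array([.5414,.023])-o["eef_pos"][:2])/.2)
a=camera("side")["color"][170:360,200:360]
cv2.imwrite("pics/c4.png",cv2.resize(a,None,fx=3,fy=3,interpolation=2))
E
```

```text
time_s: 15.3
eef_pos: [0.5409, 0.0204, 0.116]
eef_rot: [0.0, 0.651, 0.759, -0.0]
wrist_force: [-0.2, -0.1, 0.3]
opening: 0.191
grasp_force: 59.6
time_s: 16.55
eef_pos: [0.5405, 0.0226, 0.0662]
eef_rot: [0.0, 0.65, 0.76, 0.0]
wrist_force: [0.2, 0.6, -0.3]
opening: 0.192
grasp_force: 59.6
[0.54053813 0.02256529 0.06619958] 0.15642288700633397 [0.00430934 0.00217357]
```

View pics/c4.png

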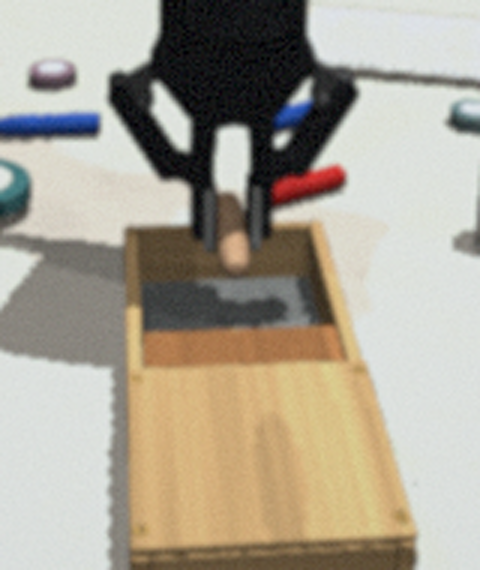

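The case (235,240) is held level over the open compartment. Lower it, release and lift.

```bash
python3 -m pendant '[[0.004,0,-0.05,0,0,0],[0,0,-0.05,0,0,0],[0,0,-0.05,0,0,0],[0,0,-0.04,0,0,0],[0,0,-0.03,0,0,0],[0,0,-0.012,0,0,0],[0,0,-0.01,0,0,0],[0,0,0,0,0,0],[0,0,0,0,0,0],[0,0,0,0,0,0]]'
python3 -m pendant '[[0,0,0,0,0,0],[0,0,0,0,0,0],[0,0,0,0,0,0],[0,0,0,0,0,0],[0,0,0,0,0,0],[0,0,0.05,0,0,0],[0,0,0.1,0,0,0],[0,0,0.1,0,0,0],[0,0,0.1,0,0,0],[0,0,0.05,0,0,0]]' -0.1
```

```text
time_s: 17.85
eef_pos: [0.5414, 0.0225, 0.0178]
eef_rot: [0.0, 0.65, 0.76, 0.0]
wrist_force: [0.1, 0.4, -0.2]
opening: 0.193
grasp_force: 59.6
time_s: 19.1
eef_pos: [0.5421, 0.0225, 0.0994]
eef_rot: [0.001, 0.65, 0.76, 0.001]
wrist_force: [-0.1, 0.1, 0.1]
opening: 0.449
grasp_force: 0.0
```

```bash
python3 -m pendant '[[0.0133,-0.0906,0,0,0,0],[0.0133,-0.0906,0,0,0,0],[0.0133,-0.0906,0,0,0,0],[0.0133,-0.0906,0,0,0,0],[0,0,-0.05,0,0,0],[0,0,-0.05,0,0,0],[0,0,-0.05,0,0,0],[0,0,0,0,0,0],[0,0,0,0,0,0],[0,0,0,0,0,0]]' -1
python3 - <<'E'
from h import *
o=ctrl.get_obs();print(o["eef_pos"],(np.array([.5527,-.0500,.0485])-o["eef_pos"])/.2)
a=camera("side")["color"][170:360,200:350];b=camera("top")["color"][145:255,295:475]
o=np.zeros((480,800,3),np.uint8)
a=cv2.resize(a,None,fx=2.5,fy=2.5,interpolation=2);b=cv2.resize(b,None,fx=2.3,fy=2.3,interpolation=2)
o[:a.shape[0],:a.shape[1]]=a;o[:b.shape[0],380:380+b.shape[1]]=b
cv2.imwrite("pics/c5.png",o)
E
```

```text
time_s: 20.35
eef_pos: [0.5522, -0.0498, 0.068]
eef_rot: [0.0, 0.65, 0.76, 0.0]
wrist_force: [-0.5, 0.5, -0.5]
opening: 0.002
grasp_force: 0.0
[ 0.55223839 -0.04977174  0.06801492] [ 0.00230805 -0.00114128 -0.0975746 ]
```

View pics/c5.png

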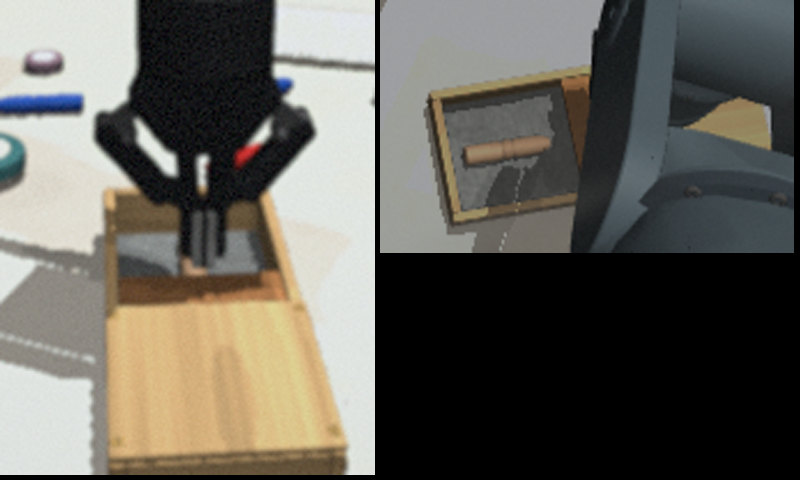

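The case lies flat in the compartment (top crop (506,150)), clear of the hatch's path. Press and slide shut.

```bash
python3 -m pendant '[[0,0,-0.05,0,0,0],[0,0,-0.03,0,0,0],[0,0,-0.016,0,0,0],[0,0,-0.01,0,0,0],[0,0,-0.006,0,0,0],[0,0,-0.004,0,0,0],[0,0,-0.002,0,0,0],[0,0,0,0,0,0],[0,0,0,0,0,0],[0,0,0,0,0,0]]'
```

```text
time_s: 21.7
eef_pos: [0.5515, -0.0497, 0.0449]
eef_rot: [-0.0, 0.65, 0.76, -0.0]
wrist_force: [-6.0, 1.3, 10.3]
opening: -0.001
grasp_force: 5.1
```

```bash
python3 -m pendant '[[0,0,-0.002,0,0,0],[-0.0043,0.0272,0,0,0,0],[-0.0043,0.0272,0,0,0,0],[-0.0043,0.0272,0,0,0,0],[-0.0043,0.0272,0,0,0,0],[-0.0043,0.0272,0,0,0,0],[-0.0043,0.0272,0,0,0,0],[-0.0043,0.0272,0,0,0,0],[-0.0043,0.0272,0,0,0,0],[-0.0043,0.0272,0,0,0,0]]'
```

```text
time_s: 22.95
eef_pos: [0.5439, -0.0016, 0.0448]
eef_rot: [0.0, 0.65, 0.76, -0.001]
wrist_force: [-7.3, -2.7, 12.2]
opening: 0.004
grasp_force: 6.2
```

```bash
python3 -m pendant '[[-0.0043,0.0272,0,0,0,0],[-0.0043,0.0272,0,0,0,0],[-0.0043,0.0272,0,0,0,0],[-0.0043,0.0272,0,0,0,0],[-0.0043,0.0272,0,0,0,0],[-0.0043,0.0272,0,0,0,0],[-0.0043,0.0272,0,0,0,0],[-0.0043,0.0272,0,0,0,0],[-0.0043,0.0272,0,0,0,0],[0,0,0,0,0,0]]'
```

```text
time_s: 24.2
eef_pos: [0.5359, 0.0481, 0.0447]
eef_rot: [-0.0, 0.649, 0.76, -0.001]
wrist_force: [-8.3, -0.3, 13.0]
opening: 0.001
grasp_force: 7.0
```

```bash
python3 -m pendant '[[-0.003,0.01,0,0,0,0],[-0.003,0.01,0,0,0,0],[-0.002,0.007,0,0,0,0],[-0.001,0.005,0,0,0,0],[-0.001,0.005,0,0,0,0],[-0.001,0.005,0,0,0,0],[0,0,0,0,0,0],[0,0,0,0,0,0],[0,0,0,0,0,0],[0,0,0,0,0,0]]'
```

```text
time_s: 25.45
eef_pos: [0.5351, 0.0551, 0.0449]
eef_rot: [0.001, 0.65, 0.76, -0.0]
wrist_force: [-3.9, -6.6, 9.3]
opening: -0.001
grasp_force: 4.6
```

```bash
python3 -m pendant '[[0,0,-0.002,0,0,0],[0,0.005,0,0,0,0],[0,0.005,0,0,0,0],[0,0.005,0,0,0,0],[0,0,0,0,0,0],[0,0,0,0,0,0],[0,0,0,0,0,0],[0,0,0,0,0,0],[0,0,0,0,0,0],[0,0,0,0,0,0]]'
python3 -m pendant '[[0,-0.01,0.005,0,0,0],[0,0,0.05,0,0,0],[0,0,0.25,0,0,0],[0,0,0.3,0,0,0],[-0.1,0.25,0.2,0,0,0],[-0.1,0.3,0,0,0,0],[-0.1,0.3,0,0,0,0],[-0.1,0.3,0,0,0,0],[-0.1,0.3,0,0,0,0],[-0.1,0.3,0,0,0,0]]'
python3 - <<'E'
from h import *
a=camera("side")["color"];b=camera("top")["color"]
o=np.zeros((600,800,3),np.uint8)
b=b[155:250,305:475];b=cv2.resize(b,None,fx=3,fy=3,interpolation=2);a=cv2.resize(a[120:],(560,300))
o[:a.shape[0],:a.shape[1]]=a;o[305:305+b.shape[0],:b.shape[1]]=b
cv2.imwrite("pics/c6.png",o)
E
```

```text
time_s: 26.7
eef_pos: [0.5359, 0.0578, 0.0449]
eef_rot: [0.002, 0.65, 0.76, 0.0]
wrist_force: [-1.6, -5.9, 9.7]
opening: -0.002
grasp_force: 4.7
time_s: 27.95
eef_pos: [0.4158, 0.4024, 0.2019]
eef_rot: [0.0, 0.65, 0.76, 0.0]
wrist_force: [1.0, 0.4, 0.1]
opening: 0.002
grasp_force: 0.0
```

View pics/c6.png

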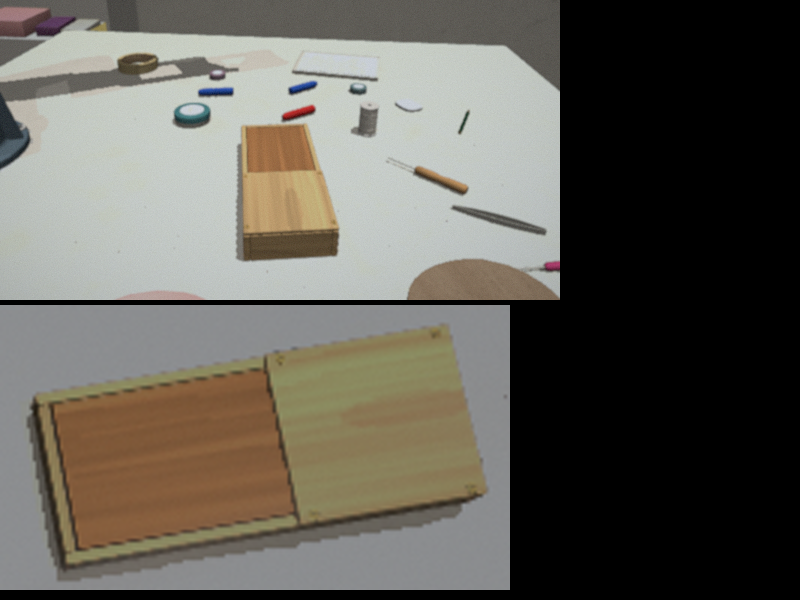

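The hatch is flush: the gap at its leading edge (54,404)–(77,548) is now as thin as the seams along its sides. The case is inside, nothing else has moved and the arm is clear.

```bash
python3 -c "
from bench import ctrl
print(ctrl.hand_in())"
```

```text
the job is handed in; nothing more can be done
None
```

The needle case lies flat in the compartment, the hatch is fully shut over it, the bystanders look untouched in the last pictures, and the job was handed in at about 28 s.

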